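# Release the tin from the two-sided ratchet jar clamp

## Robot

A 6-joint arm with a two-finger parallel gripper is mounted at the origin on a cart in front of the work surface, level with it; the furniture and walls round the work are solid. World frame = base frame: x ahead of the robot, y to its left, z up, the work surface at z = 0. Lengths are in mm, angles in rad, forces in N, time in s.
With the tool pointing down it reaches from about 400 to 925 mm from the base axis. Payload 12.5 kg.
Tool frame: the origin (TCP) lies midway between the tips of the shut fingers; the grasp point (between the pads) lies 19 mm behind it; z points along the fingers, y is the line along which they close (so a half turn about z gives the same grasp; the last joint's range is limited). The gripper opens to 95 mm and grips with 3 to 60 N. Pads are 20 mm wide; open, the fingers measure 119 mm over their backs; the gripper's body (75 mm by 180 mm) begins 59 mm behind the grasp point.
Start: joints at [1.173, 0.491, 1.559, -0, 1.092, -0.106], TCP at [179.781, 598.603, 214.661] pointing down, gripper open.
Joint ranges: [-3.1, 3.1], [-0.84, 2.19], [0.05, 2.79], [-1.13, 4.28], [0.06, 2.93], [-2.69, 2.69]. Speed limits (rad/s): [2.22, 2.22, 2.79, 3.14, 3.14, 3.14].

## Interface

Orientations are given as a 3x3 rotation matrix whose columns are the frame's x, y, z axes.
In Python, from workcell import read_state, snapshot, close_job gives the robot as it stands.
- The arm moves only by the tool servo_tool, never from a script. Its arguments are lists of equal length, an entry for each row: "twist": the turn, a rotation vector about the tool's x, y, z in rad, a list of three; "slide": the shift along the tool's x, y, z in cm, a list of three; "grip": the opening, from -1 (shut) to 1 (fully open), so that 0 is half open. A call has 1 to 8 rows; each row shifts and turns the commanded pose from where the row before left it, along the tool's axes as they then stand; what a row does not reach is not made up. A row lasts 1/10 s, in which the tool goes at most 50 mm and 8.59 degrees, less where a joint would pass 70% of its speed; a pose out of reach is approached as far as the arm can. A call is refused whole if a number of a shift passes 5 or a number of a turn 0.15, either way. A call with a gripper value outside its range is refused whole. The fingers move at their own pace and stop on an object; "newtons" is the grip in N (left out, the last holds). Time passes only in rows, so rows that do not move let the fingers close. It gives the time, the measured TCP pose, the force, the opening and the grip force at its end, in the units of the state.
- read_state(): the state, without advancing time (a new reading comes with each control period).
- snapshot(name): name is "scene" or "top" or "wrist"; returns a dict with "color" (480x640x3 uint8, blue, green, red), "range_z" (480x640 float32, mm along the optical axis (not along the pixel's ray), 0 where there is no reading), "fx", "fy", "cx", "cy" (pixels), "R" (3x3) and "t" (3): a world point X has camera coordinates R X + t. Camera axes: x right, y down, z forward; pixel columns grow to the right and rows downward; lengths in mm; the calibration is good to about 2 mm. A picture is of the moment at which its call begins.
- close_job(): hands the job in; it is judged then, once.
The state is a dict: "time_s": time; "joint_pos": joint angles; "dq": joint speeds; "joint_torque": joint torques, N m; "eef_pos": TCP position; "orientation": TCP orientation; "force": force on the tool from outside, world axes, zero at the start; "wrist_torque": the same for the moment, N m; "opening": finger opening in mm; "grip_force": force on a finger pad.
Only numpy, scipy, OpenCV 4.12 (cv2) and the standard library are available. Lean on these libraries where they do the work, as an engineer would, in place of code of your own. Each camera call takes 0.05 s, during which the arm holds its last target. There are 200 camera calls.

## Task

Free the tin that stands in one side of the two-sided jar clamp on the worktop: press down the release pad on top of the jaw that holds the tin and, keeping it pressed, push that jaw outwards along its bar, away from the tin, all the way to its end stop; then let the pad spring up again. Only press and push: do not lift or shift the tin, leave the jar on the other side standing clamped as it is, and do not disturb the other things nearby.

Things in the scene. Friction and masses are not known exactly. Their poses are not given: they have to be found in the camera images.
- clamp: Two-sided jar clamp, fixed: wooden board 155 x 470 x 12 mm, toothed steel bar along its front (x = -60 mm), fixed post in the middle (16 mm thick, top 79 mm up), a sliding jaw either side. Origin on the worktop, mid-length; y along the bar towards the left jaw (as the robot sees it), x away from the robot. Tin and jar stand on the board at x = 20, y = +-47 mm; their sides vary.
- tin: Food tin to be freed: straight cylinder with a printed wrapper and flat metal top, 76 mm in diameter, 110 mm high, loose, upright on the clamp's board between the post and one jaw with about 1 mm play each side. Origin at the centre of its underside.
- jar: The bulging glass jar with a screw lid, 74 mm in diameter, 92 mm high, loose, standing on the board on the other side of the post; it must stay clamped. Origin at the centre of its underside.
- left_release_top (a point): Centre of the top of the left jaw's release pad (moves with it), 82.5 mm above the worktop when up. Grey ribbed pad, 34 mm across the bar by 38 mm along it, over the bar; pressed straight down. Its outer edge is 4 mm from the jaw's lip, its inner edge 6 mm from the jaw's plate (top 75 mm up), whose far side faces the tin or jar.
- right_release_top (a point): The same for the right jaw (mirror image).
- left_jaw_lip (a point): Middle of the inner face (towards the pad) of the upright lip at the left jaw's outer end, 93 mm above the worktop, 23 mm outward of the pad's centre. The lip is 34 mm wide across the bar, 10 mm thick, top 104 mm up (22 mm above the raised pad). A fingertip on the pad that moves outward bears on this face and pushes the jaw.
- right_jaw_lip (a point): The same for the right jaw (mirror image).
- left_jaw (a joint): Slide of the left jaw in m: 0 = clamped (start), grows outward (+y of the clamp), 0.060 = at its end stop. A ratchet (12 mm teeth) blocks the outward way while the release is up. With the release down it slides with about 1.5 N of friction and stays where it is left. End blocks of the bar at y = +-222 mm, 14 mm thick, top 69 mm up.
- right_jaw (a joint): The same for the right jaw; grows outward, which is -y of the clamp.
- left_release (a joint): How far the left release pad is pressed, in m: 0 = up, 0.010 = fully down. Spring: 2 N at the start, 6 N fully down. The pawl is free of the teeth from 0.005 on; if let go, the pad springs up and the ratchet locks the jaw again.
- right_release (a joint): The same for the right release pad.
- mug: Mug, 82 x 112 x 94 mm, loose bystander behind the clamp. Origin at its underside.
- salt: Salt shaker, 44 mm in diameter, 90 mm high, loose bystander behind the clamp. Origin at its underside.
- lemon: Lemon, 83 x 58 x 58 mm, loose bystander behind the clamp. Origin at its underside.
- fork: Table fork, 193 mm long, loose bystander lying in front of the clamp. Origin at its underside.
- mill: Pepper mill, 58 mm in diameter, 150 mm high, loose bystander to the right of the clamp. Origin at its underside.
- egg_timer: Round egg timer, 62 mm in diameter, 45 mm high, loose bystander at the far right. Origin at its underside.
There are look-alikes about, which are no part of the job. What is shaped like the tin but green is not meant.

How it is judged:
By the outcome, as a careful person would: the job done as asked, in the order asked, and still so for the second after the job is handed in, with the robot touching nothing.
It also fails if it takes over 32 s, if anything falls off the work surface, if the arm or the gripper's body presses on something with over 40 N, if the wrist force passes 120 N, or if a joint passes its speed limit or range.

## Working session

There is one attempt and no reset: what is moved stays moved. The work goes in short steps, Python scripts to look and compute and a tool call to move; the robot and the scene stay as the last step left them, time stands still between calls to the robot, and variables do not carry over. Pictures are saved under pics/ and viewed, at most 10 in all, crops included, and the job is handed in when it is done.

Besides the shell and the picture viewer there is one more tool, called after ">>>" as name(argument=value, ...) on one line, values as JSON. servo_tool: Moves the arm, as the interface text tells. Its arguments: {"type":"object","properties":{"twist":{"type":"array"},"slide":{"type":"array"},"grip":{"type":"array"},"newtons":{"type":"number"}},"required":["twist","slide","grip"]}

```bash
mkdir -p pics
cat > h.py <<'E'
import numpy as np, cv2
from workcell import read_state, snapshot
def cloud(s):
    z=s["range_z"]; v,u=np.mgrid[0:480,0:640]
    P=np.stack([(u-s["cx"])/s["fx"]*z,(v-s["cy"])/s["fy"]*z,z],-1)
    W=(P-s["t"])@np.array(s["R"]); W[z==0]=np.nan
    return W
E
python3 - <<'E'
from h import *
for n in("scene","top"):
    s=snapshot(n); cv2.imwrite(f"pics/{n}1.png",s["color"]); np.savez(f"{n}1.npz",**s)
    print(n,-np.array(s["R"]).T@s["t"])
st=read_state(); print(st["orientation"],st["eef_pos"],st["opening"],st["time_s"])
E
```

```text
scene [-554.66757541 -415.17856897  709.68993179]
top [ 373.37282977 -141.43221353 1197.76371782]
[[-9.57721269e-01  2.87697437e-01 -3.95098176e-04]
 [ 2.87697683e-01  9.57720860e-01 -8.92765204e-04]
 [ 1.21547504e-04 -9.68689054e-04 -9.99999523e-01]] [179.69328775 598.38909057 214.13008454] 95.09360647971381 0.1
```

View pics/scene1.png

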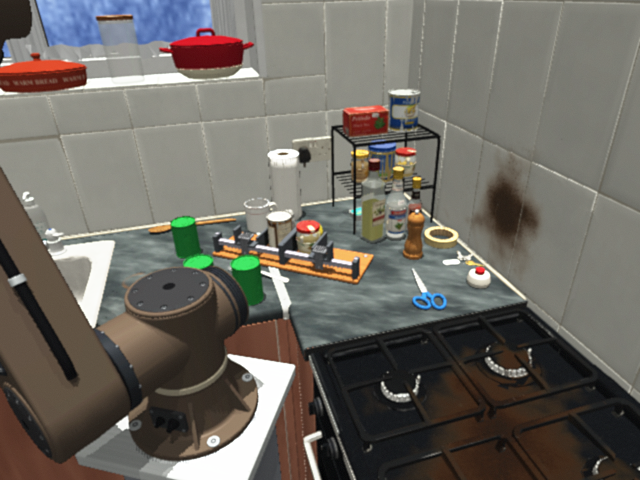

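View pics/top1.png

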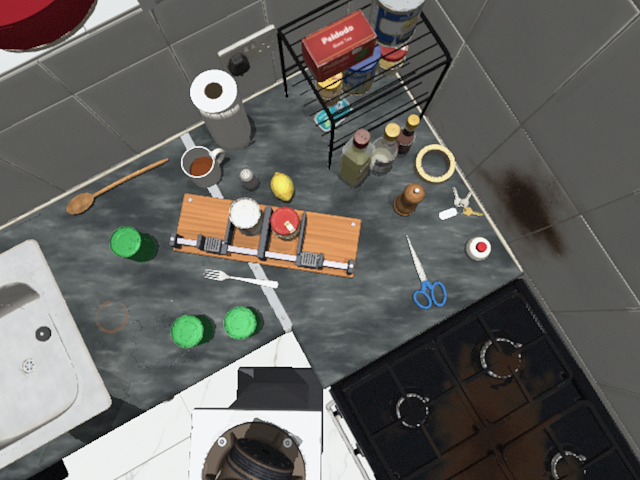

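The scene picture shows the clamp at about (295,255). In the top picture the white-topped tin is at (245,213), on the left side, and the red-lid jar is at (286,222). The left pad is near (212,243) and the right pad near (312,260). Next I'll measure the left jaw.

Run:
```python
from h import *
s=dict(np.load("top1.npz")); W=cloud(s); c=s["color"]
hsv=cv2.cvtColor(c,cv2.COLOR_BGR2HSV)
m=(hsv[...,0]>5)&(hsv[...,0]<20)&(hsv[...,1]>120)&(abs(W[...,2]-12)<6)
m[:,:165]=0;m[:185]=0;m[285:]=0;m[:,370:]=0
P=W[m][:,:2].astype(np.float32); r=cv2.minAreaRect(P); print(m.sum(),r,cv2.boxPoints(r))
v,u=np.mgrid[0:480,0:640]
for n,(z0,z1) in {"lip+":(96,108),"pad":(78,90)}.items():
    k=(W[...,2]>z0)&(W[...,2]<z1)&(u>165)&(u<370)&(v>225)&(v<285)
    nn,lab,st,_=cv2.connectedComponentsWithStats(k.astype(np.uint8))
    for i in range(1,nn):
        if st[i,4]>5: 
            q=W[lab==i]; print(n,st[i],q.mean(0).round(1),q.min(0).round(1),q.max(0).round(1))
crop=cv2.resize(c[190:285,165:370],None,fx=3.8,fy=3.8,interpolation=cv2.INTER_CUBIC); cv2.imwrite("pics/crop1.png",crop)
print(W[213,245],W[222,286])
```

```text
5959 ((586.4195556640625, -14.117538452148438), (468.5168151855469, 154.07980346679688), 82.06501770019531) [[ 477.77808 -235.49771]
 [ 630.38257 -256.7683 ]
 [ 695.06104  207.26263]
 [ 542.45654  228.53323]]
lip+ [248 226   9   4  10] [586.1  11.9 101.7] [582.5   3.4  96.7] [591.6  21.1 105. ]
lip+ [271 226  27  10 193] [582.3 -64.9 103.2] [569.4 -95.6  96.3] [591.9 -33.  107.8]
lip+ [196 235   6  14  65] [551.2 138.6 102.7] [535.2 132.8  96.3] [567.1 144.4 107.2]
lip+ [318 253   5  15  58] [ 510.7 -151.5  103.4] [ 493.9 -156.1   96. ] [ 527.4 -146.7  107. ]
pad [257 226  11  33 134] [556.6 -10.2  80. ] [516.6 -21.5  78. ] [595.6   1.   83.9]
pad [271 226  28  12  43] [576.2 -67.4  81.6] [568.  -97.1  78. ] [595.8 -31.3  86.9]
pad [246 228  10   5  13] [583.3  18.9  83.9] [579.6   7.6  78.5] [589.5  29.4  88.6]
pad [198 237   6  13  19] [549.  135.6  84.8] [535.1 132.4  79.6] [565.  142.3  89.9]
pad [203 237  18  16 212] [547.6 111.1  82.2] [529.2  91.5  78. ] [566.3 132.6  86.8]
pad [300 252  17  16 207] [ 514.6 -123.8   81.9] [ 496.3 -142.    78. ] [ 532.5 -103.6   87.6]
[617.66825227  27.13157064 121.60085869] [600.31177784 -69.28207205 106.3878828 ]
```

View pics/crop1.png

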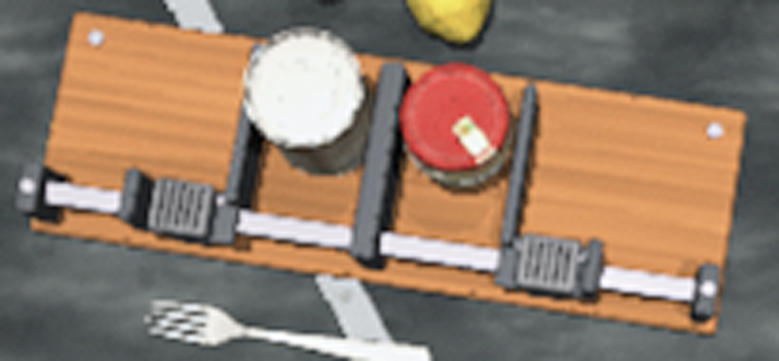

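The left jaw's pad centre is about (547,111,82), and the bar direction is about (0.139,0.990). I'll move above it with the fingers shut.

>>> servo_tool(twist=[[0,0,0],[0,0,0],[0,0,0],[0,0,0],[0,0,0],[0,0,0],[0,0,0],[0,0,0]], slide=[[-3.07,-2.28,0],[-3.07,-2.28,0],[-3.07,-2.28,0],[-3.07,-2.28,0],[-3.07,-2.28,0],[-3.07,-2.28,0],[-3.07,-2.28,0],[-3.07,-2.28,0]], grip=[-1,-1,-1,-1,-1,-1,-1,-1], newtons=40)

```text
time_s: 0.9
eef_pos: [363.2, 351.9, 214.5]
orientation: [[-0.958, 0.288, -0.0], [0.288, 0.958, -0.0], [0.0, -0.0, -1.0]]
force: [0.7, 0.3, 0.7]
opening: 36.7
grip_force: 0.0
```

>>> servo_tool(twist=[[0,0,0],[0,0,0],[0,0,0],[0,0,0],[0,0,0],[0,0,0],[0,0,0],[0,0,0]], slide=[[-3.07,-2.28,0],[-3.07,-2.28,0],[-3.07,-2.28,0],[-3.07,-2.28,0],[-3.07,-2.28,0],[-3.07,-2.28,0],[-3.07,-2.28,0],[-3.07,-2.28,0]], grip=[-1,-1,-1,-1,-1,-1,-1,-1])

```text
time_s: 1.7
eef_pos: [545.9, 106.4, 214.4]
orientation: [[-0.958, 0.288, -0.0], [0.288, 0.958, 0.0], [0.0, -0.0, -1.0]]
force: [-0.3, 0.4, 0.4]
opening: 0.6
grip_force: 0.0
```

>>> servo_tool(twist=[[0,0,0.1417],[0,0,0.1417],[0,0,0.1417],[0,0,0.1417],[0,0,0.1417]], slide=[[0,0,0],[0,0,0],[0,0,0],[0,0,0],[0,0,0]], grip=[-1,-1,-1,-1,-1])

```text
time_s: 2.2
eef_pos: [545.1, 107.8, 214.3]
orientation: [[-0.535, 0.845, -0.001], [0.845, 0.535, 0.0], [0.0, -0.001, -1.0]]
force: [0.6, -0.2, 0.1]
opening: 0.5
grip_force: 0.0
```

>>> servo_tool(twist=[[0,0,0.1417],[0,0,0.1417],[0,0,0.1417],[0,0,0.1417],[0,0,0.1417],[0,0,0]], slide=[[0,0,0],[0,0,0],[0,0,0],[0,0,0],[0,0,0],[0,0,0]], grip=[-1,-1,-1,-1,-1,-1])

```text
time_s: 2.8
eef_pos: [545.1, 107.9, 214.4]
orientation: [[0.14, 0.99, -0.0], [0.99, -0.14, 0.0], [-0.0, -0.0, -1.0]]
force: [-0.3, -0.7, 0.1]
opening: 0.7
grip_force: 0.0
```

Run:
```python
from h import *
st=read_state(); print(st["orientation"],st["eef_pos"],st["opening"],st["time_s"],st["force"])
s=snapshot("wrist"); cv2.imwrite("pics/wrist1.png",s["color"]); np.savez("wrist1.npz",**s); W=cloud(s)
k=np.isfinite(W[...,2])
for n,(z0,z1) in {"lip":(97,108),"pad":(78,90)}.items():
    k=(W[...,2]>z0)&(W[...,2]<z1)&(W[...,0]<585)&(W[...,0]>500)&(W[...,1]>60)&(W[...,1]<190)
    nn,lab,q,_=cv2.connectedComponentsWithStats(k.astype(np.uint8))
    for i in range(1,nn):
        if q[i,4]>60:
            p=W[lab==i]; print(n,q[i],p.mean(0).round(1),cv2.minAreaRect(p[:,:2].astype(np.float32)))
```

```text
[[ 1.39650015e-01  9.90200800e-01 -4.99259889e-04]
 [ 9.90200925e-01 -1.39650014e-01  3.81188721e-05]
 [-3.19763127e-05 -4.99690905e-04 -9.99999875e-01]] [545.13584629 107.91316588 214.39193029] 0.6981773203696331 2.8 [-0.31739385 -0.67379703  0.12779726]
lip [299 192  43  14 568] [552.8 138.6 103.4] ((552.4767456054688, 138.2339324951172), (10.260937690734863, 33.35801696777344), 82.12310791015625)
pad [ 301  206   39   43 1660] [549.  111.5  82.3] ((548.9215087890625, 110.9962158203125), (37.1776123046875, 33.603759765625), 82.24766540527344)
```

View pics/wrist1.png

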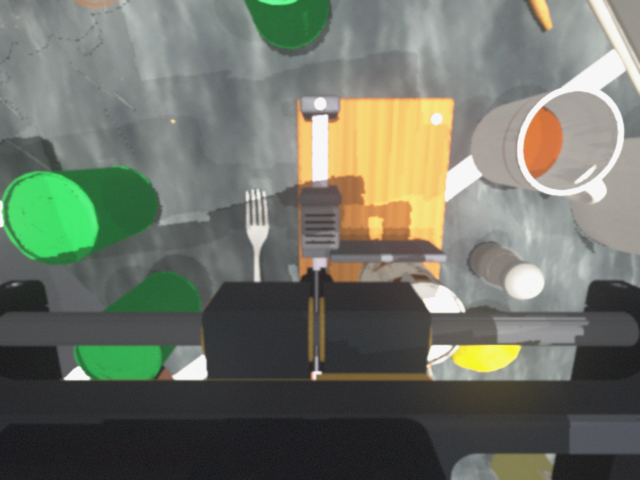

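In the wrist view the pad is at (320,227) and the lip at (320,198). The depth reading puts the pad at (549,111,82), consistent with the top view. I'll descend to just above it.

>>> servo_tool(twist=[[0,0,0],[0,0,0],[0,0,0],[0,0,0],[0,0,0],[0,0,0]], slide=[[0.87,0.34,2],[0,0,4],[0,0,3],[0,0,2],[0,0,1.0],[0,0,0]], grip=[-1,-1,-1,-1,-1,-1])

```text
time_s: 3.45
eef_pos: [549.4, 116.0, 93.7]
orientation: [[0.135, 0.991, -0.002], [0.991, -0.135, -0.0], [-0.0, -0.002, -1.0]]
force: [-0.2, 0.3, 0.8]
opening: 0.4
grip_force: 0.0
```

>>> servo_tool(twist=[[0,0,0],[0,0,0],[0,0,0],[0,0,0]], slide=[[0,0,0.5],[0,0,0.5],[0,0,0.4],[0,0,0]], grip=[-1,-1,-1,-1])

```text
time_s: 3.85
eef_pos: [550.1, 116.1, 80.7]
orientation: [[0.137, 0.991, 0.001], [0.991, -0.137, 0.0], [0.0, 0.001, -1.0]]
force: [0.2, 0.7, 2.2]
opening: 0.6
grip_force: 1.1
```

>>> servo_tool(twist=[[0,0,0],[0,0,0],[0,0,0],[0,0,0]], slide=[[0,0,0.3],[0,0,0.2],[0,0,0.2],[0,0,0]], grip=[-1,-1,-1,-1])

```text
time_s: 4.25
eef_pos: [550.1, 116.1, 73.7]
orientation: [[0.138, 0.99, 0.001], [0.99, -0.138, 0.0], [0.0, 0.001, -1.0]]
force: [1.3, 0.1, 6.1]
opening: 0.7
grip_force: 2.5
```

The pad is pressed about 9 mm, so I'll push outward.

>>> servo_tool(twist=[[0,0,0],[0,0,0],[0,0,0],[0,0,0],[0,0,0],[0,0,0],[0,0,0],[0,0,0]], slide=[[0.5,0,0],[0.5,0,0],[0.5,0,0],[0.5,0,0],[0.5,0,0],[0.5,0,0],[0.5,0,0],[0,0,0]], grip=[-1,-1,-1,-1,-1,-1,-1,-1])

```text
time_s: 5.05
eef_pos: [555.0, 151.6, 73.7]
orientation: [[0.137, 0.991, 0.001], [0.991, -0.137, 0.001], [0.001, 0.001, -1.0]]
force: [3.2, 1.8, 5.2]
opening: 0.6
grip_force: 2.5
```

```bash
cat > jaw.py <<'E'
from h import *
st=read_state(); print(st["eef_pos"].__repr__(),st["force"],st["time_s"])
s=snapshot("top"); W=cloud(s)
p0=np.array([548.9,111.1]);d=np.array([.138,.9904]);n=np.array([d[1],-d[0]])
a=(W[...,:2]-p0)@d; b=(W[...,:2]-p0)@n
k=(W[...,2]>88)&(W[...,2]<109)&(abs(b)<22)&(a>20)&(a<110)
p=a[k]; print("lip offset",k.sum(),np.percentile(p,[2,50,98]) if k.any() else None)
E
python3 jaw.py
```

```text
array([554.97947684, 151.57769403,  73.6985871 ]) [3.16357405 1.8431479  5.15951012] 5.05
lip offset 0 None
```

>>> servo_tool(twist=[[0,0,0],[0,0,0],[0,0,0],[0,0,0],[0,0,0],[0,0,0]], slide=[[0.5,0,0],[0.5,0,0],[0.5,0,0],[0.5,0,0],[0.4,0,0],[0,0,0]], grip=[-1,-1,-1,-1,-1,-1])

```text
time_s: 5.7
eef_pos: [558.2, 175.1, 73.7]
orientation: [[0.137, 0.991, 0.001], [0.991, -0.137, 0.0], [0.0, 0.001, -1.0]]
force: [2.9, 1.9, 4.8]
opening: 0.7
grip_force: 2.5
```

>>> servo_tool(twist=[[0,0,0],[0,0,0],[0,0,0]], slide=[[0.3,0,0],[0.3,0,0],[0,0,0]], grip=[-1,-1,-1])

```text
time_s: 6.0
eef_pos: [558.1, 180.5, 73.4]
orientation: [[0.137, 0.991, -0.002], [0.991, -0.137, -0.0], [-0.001, -0.002, -1.0]]
force: [0.6, -2.2, 4.3]
opening: 0.5
grip_force: 2.6
```

>>> servo_tool(twist=[[0,0,0],[0,0,0],[0,0,0]], slide=[[0.2,0,0],[0.1,0,0],[0,0,0]], grip=[-1,-1,-1])

```text
time_s: 6.3
eef_pos: [558.1, 181.3, 73.4]
orientation: [[0.137, 0.991, -0.003], [0.991, -0.137, -0.003], [-0.004, -0.003, -1.0]]
force: [-1.1, -17.2, 7.7]
opening: 0.8
grip_force: 10.0
```

Run:
```python
from h import *
print(read_state()["eef_pos"],read_state()["force"])
s=snapshot("scene"); W=cloud(s)
cv2.imwrite("pics/sc2.png",cv2.resize(s["color"][200:300,190:390],None,fx=4,fy=4,interpolation=cv2.INTER_CUBIC))
```

```text
[558.11999    181.33201146  73.36552205] [ -1.0864731  -17.21308592   7.68199688]
```

View pics/sc2.png

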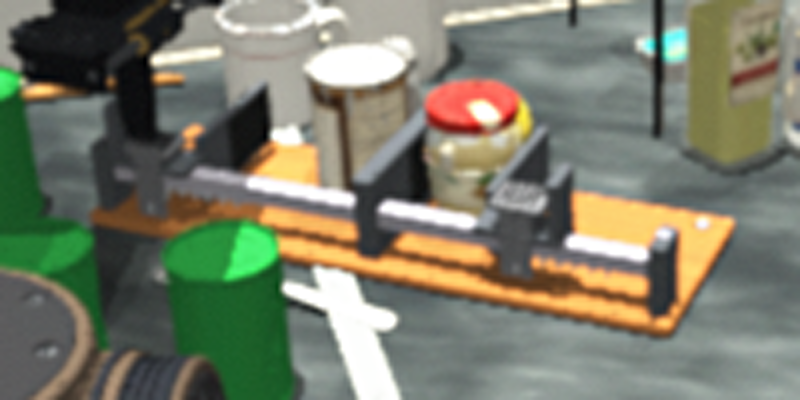

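The jaw is at its stop: the force has risen to 17 N with no more travel. The crop shows the jaw plate at (230,130), well clear of the tin. I'll ease off a little and lift straight up.

>>> servo_tool(twist=[[0,0,0],[0,0,0],[0,0,0],[0,0,0],[0,0,0],[0,0,0],[0,0,0],[0,0,0]], slide=[[-0.1,0,0],[0,0,-0.3],[0,0,-0.4],[0,0,-0.5],[0,0,-1],[0,0,-2],[0,0,-4],[0,0,-4]], grip=[-1,-1,-1,-1,-1,-1,-1,-1])

```text
time_s: 7.15
eef_pos: [557.7, 182.4, 195.5]
orientation: [[0.138, 0.99, -0.005], [0.99, -0.138, -0.0], [-0.001, -0.004, -1.0]]
force: [1.3, -1.0, 0.8]
opening: 0.1
grip_force: 0.0
```

>>> servo_tool(twist=[[0,0,0],[0,0,0],[0,0,0],[0,0,0],[0,0,0],[0,0,0]], slide=[[0,-3,-3],[0,-4,0],[0,-4,0],[0,-3,0],[0,0,0],[0,0,0]], grip=[-1,-1,-1,-1,-1,-1])

```text
time_s: 7.75
eef_pos: [420.0, 201.9, 225.6]
orientation: [[0.137, 0.991, -0.001], [0.991, -0.137, 0.0], [-0.0, -0.001, -1.0]]
force: [0.9, 0.1, 0.9]
opening: 0.2
grip_force: 0.0
```

```bash
python3 jaw.py
python3 - <<'E'
from h import *
s=snapshot("top"); W=cloud(s); print(W[213,245],W[222,286])
p0=np.array([548.9,111.1]);d=np.array([.138,.9904]);n=np.array([d[1],-d[0]])
a=(W[...,:2]-p0)@d; b=(W[...,:2]-p0)@n
k=(abs(b)<15)&(a>48)&(a<74); print("pad z",np.nanmedian(W[k][:,2]))
o=dict(np.load("top1.npz"))["color"]
def tin(c):
    h=cv2.cvtColor(c,cv2.COLOR_BGR2HSV); m=(h[...,1]<40)&(h[...,2]>170); m[:196]=0;m[232:]=0;m[:,:228]=0;m[:,262:]=0
    v,u=np.nonzero(m); return u.mean(),v.mean(),len(u)
print(tin(o),tin(s["color"]))
cv2.imwrite("pics/top2.png",cv2.resize(s["color"][140:300,80:340],None,fx=3,fy=3))
E
```

```text
array([420.02794524, 201.89229585, 225.55398894]) [0.92808885 0.0955659  0.93058382] 7.75
lip offset 81 [82.85405301 86.27880169 92.71690084]
[618.07424541  27.41170581 119.81238989] [600.11480946 -69.34469373 107.3351267 ]
pad z 82.0586604185506
(np.float64(244.31697054698458), np.float64(213.07152875175316), 713) (np.float64(244.40896358543418), np.float64(213.04481792717087), 714)
```

View pics/top2.png

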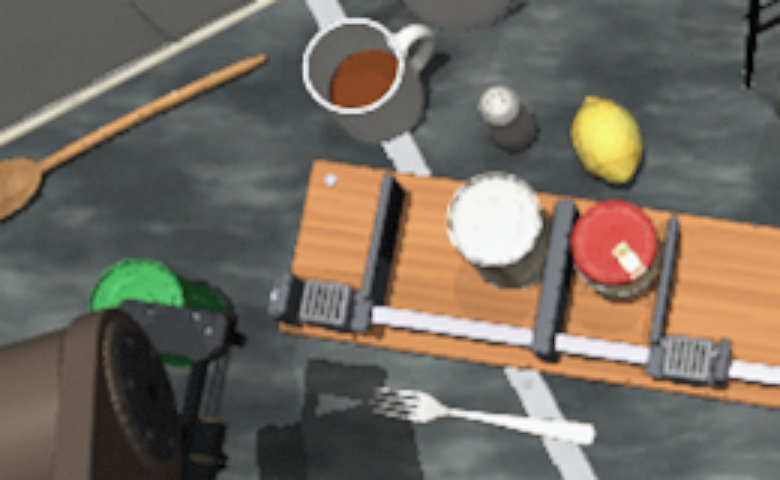

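The jaw sits at the end block with its lip at (283,300). The tin (497,217), jar and bystanders haven't moved. I'll check the travel using the same measure on the first picture.

Run:
```python
from h import *
p0=np.array([548.9,111.1]);d=np.array([.138,.9904]);n=np.array([d[1],-d[0]])
for i,s in enumerate([dict(np.load("top1.npz"))]+[snapshot("top") for _ in range(3)]):
    W=cloud(s); a=(W[...,:2]-p0)@d; b=(W[...,:2]-p0)@n; lo=0 if i==0 else 60
    k=(W[...,2]>96)&(W[...,2]<109)&(abs(b)<18)&(a>lo+15)&(a<lo+45)
    kp=(W[...,2]>78)&(W[...,2]<88)&(abs(b)<18)&(a>lo-24)&(a<lo+22)
    print(a[k].mean(),k.sum(),a[kp].mean(),kp.sum())
```

```text
27.52313966968262 65 -0.1800775599437783 212
87.14314904387997 67 59.376673468857966 208
87.39198218473173 65 59.3087795611367 198
87.24781549869347 67 59.55502284311028 207
```

Both measures give about 59.6 mm of travel, which is the end stop within measuring error. The pad is up at 82 mm.

```bash
python3 -c "
from workcell import close_job; print(close_job())"
```

```text
the job is handed in; nothing more can be done
None
```

The job is handed in: the left jaw was pushed out to its end stop (about 60 mm measured) and its pad has sprung back up, with the tin, jar and nearby things showing no movement in the pictures.

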